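# Hang a lopsided bracket level on the draining pin

## Task

The drip tray of the draining stand has been left pulled out: first push it fully home under the pin. Then hang the large aluminium bracket on the stand's pin, by the one of its four holes that makes it hang level, and let go of it. Leave the other things on the bench where they are.

Things in the scene. Friction and masses are not known exactly. Their poses are not given: they have to be found in the camera images.
- stand: Grey draining stand, fixed. Base 160 x 190 x 12 mm; post 18 x 30 mm, 182 mm high; one level steel pin, 8 mm diameter, along the stand's -x. Origin: on the bench, straight below where the pin leaves the post's front face; z up. The pin runs at y = 0, z = 170 mm from x = 0 (with a 4 mm thick, 18 mm wide collar) to x = -90 mm. The drip tray slides on the base along y.
- pin_tip (a point): The free, rounded end of the pin, on its axis (90 mm from the post, 170 mm above the bench). Axes as the stand's: the pin points along -x.
- tray (a joint): How far the drip tray is pulled out along the stand's -y, in m: 0 = fully home under the pin (end stop), 0.11 = furthest out. About 1.5 N of friction; it stays where it is left. A dark steel pan, 90 x 170 mm, its rim 33 mm above the bench.
- tray_knob (a point): Grip point on the tray's upright black round knob, at the tray's -y end: 14 mm diameter, top 72.5 mm above the bench, free above 33 mm; this point is on its axis, 10 mm below the top. Axes as the stand's: pushing it to +y sends the tray home, where the knob is at y = -98 mm of the stand.
- bracket: Aluminium bracket, about 0.5 kg, solid, one metal, standing on its foot, turned any way. Origin: centre of underside; x along, y across, z up. Upright web 130 long (x) x 8 thick (about y = 0) x 100 mm high with four 15 mm holes; foot 130 x 40 x 8 mm high; solid block at the +x end from x = 31 to 65, y = -20 to 20, z = 8 to 64 mm. Grip it by the web's top edge, 18 mm clear above the holes.
- hole0 (a point): Centre of the bracket's through hole (15 mm, along y) at x = -40, z = 74 mm of the bracket, halfway through the web; axes as the bracket's. The pin may enter from either face.
- hole1 (a point): Centre of the bracket's through hole (15 mm, along y) at x = -12, z = 74 mm of the bracket, halfway through the web; axes as the bracket's. The pin may enter from either face.
- hole2 (a point): Centre of the bracket's through hole (15 mm, along y) at x = 16, z = 74 mm of the bracket, halfway through the web; axes as the bracket's. The pin may enter from either face.
- hole3 (a point): Centre of the bracket's through hole (15 mm, along y) at x = 44, z = 74 mm of the bracket, halfway through the web; axes as the bracket's. The pin may enter from either face.
- small_tee: Small steel tee piece, 80 mm long, 50 mm high, with two small holes, standing on its foot. Not part of the job. Origin: centre of its underside.
- collar: Steel collar, 44 mm across, 16 mm high, lying flat. Not part of the job. Origin: centre of its underside.
- spanner: Open spanner, 160 mm long, lying on the bench. Not part of the job.
- pin_jar: Jar with a steel cap, 56 mm across, 70 mm high. Not part of the job. Origin: centre of its underside.
- chip_brush: Chip brush, 170 mm long, lying on the bench. Not part of the job.
- parallel: Plain steel block, 50 x 75 x 25 mm, lying flat. Not part of the job. Origin: centre of its underside.

How it is judged:
By the outcome, as a careful person would: the job done as asked, in the order asked, and still so for the second after the job is handed in, with the robot touching nothing.
It also fails if it takes over 64 s, if anything falls off the work surface, if the arm or the gripper's body presses on something with over 40 N, if the wrist force passes 120 N, or if a joint passes its speed limit or range.

## Robot

A 6-joint arm with a two-finger parallel gripper is mounted at the origin on the work surface. World frame = base frame: x ahead of the robot, y to its left, z up, the work surface at z = 0. Lengths are in mm, angles in rad, forces in N, time in s.
With the tool pointing down it reaches from about 350 to 875 mm from the base axis. Payload 4.2 kg.
Tool frame: the origin (TCP) lies midway between the tips of the shut fingers; the grasp point (between the pads) lies 19 mm behind it (env.tcp_to_grasp is the distance from the TCP to the grasp point, in mm); z points along the fingers, x is the direction in which the jaws open and shut, and the axes are right-handed (so a half turn about z gives the same grasp; the last joint's range is limited). The gripper opens to 85 mm and grips with 20 to 120 N. Pads are 22 mm wide; open, the fingers measure 114 mm over their backs; the gripper's body (76 mm by 85 mm) begins 54 mm behind the grasp point. The pads swing forward as they close: fully open they stand 13 mm farther back than shut.
Start: joints at [1.573, 0.385, 0.008, 0, -1.194, -0.259], TCP at [158.71, 604.492, 231.312] pointing down, gripper open.
Joint ranges: [-3.14, 3.14], [-1.21, 2.06], [-1.07, 1.41], [-3.16, 2.05], [-2.99, -0.16], [-3.1, 3.1]. Speed limits (rad/s): [2.79, 2.79, 3.14, 3.14, 3.14, 3.14].

## Interface

Orientations are given as [roll, pitch, yaw] about the fixed x, y, z axes, in that order (R = Rz(yaw) Ry(pitch) Rx(roll)).
In Python, from rig import env, eyes gives the robot as it stands.
- The arm moves only by the shell command python3 -m crank 'ROWS' [FORCE]. ROWS is JSON, one flat list of numbers, 7 for each row, row after row: the closure, from -1 (fully open) to 1 (shut), so that 0 is half open, then the shift along the tool's x, y, z in mm, then the turn, a rotation vector about the tool's x, y, z in rad. In form: [fingers, dx, dy, dz, rx, ry, rz, fingers, dx, dy, dz, rx, ry, rz, ...]. A call has 1 to 12 rows; each row is the pose to reach, as a shift and turn from the pose measured when the call began, along the tool's axes at that moment; what a row does not reach only later rows make up. A row lasts 1/8 s, in which the tool goes at most 62.5 mm and 10.7 degrees, less where a joint would pass 70% of its speed; a pose out of reach is approached as far as the arm can. A call with a gripper value outside its range is refused whole. The fingers move at their own pace and stop on an object; FORCE is the grip in N (left out, the last holds). Time passes only in rows, so rows that repeat a pose let the fingers close. It gives the time, the measured TCP pose, the force and the opening at its end, in the units of the state.
- env.get_state(): the state, without advancing time (a new reading comes with each control period).
- eyes.camera(name): name is "side" or "top" or "wrist"; returns the picture (480x640x3 uint8, red, green, blue); there is no depth.
- eyes.calibration(name): a dict with "K" (3x3 intrinsics, pixels), "k1" (the pictures are not rectified: a ray, as slopes to the right and down, at radius r is drawn at 1 + k1 r^2 times it, then the intrinsics apply), "rvec" (rotation vector, rad) and "tvec" (3), from world to camera coordinates, as OpenCV has them. Camera axes: x right, y down, z forward; pixel columns grow to the right and rows downward; lengths in mm; the calibration is good to about 2 mm. A picture is of the moment at which its call begins: read the wrist's pose just before it. calibration takes no time and is no camera call; for the wrist camera it gives the pose at the moment of the call.
- env.sign_off(): hands the job in, once; it reports no verdict.
The state is a dict: "time": time; "joint_pos": joint angles; "dq": joint speeds; "joint_torque": joint torques, N m; "position": TCP position; "eef_rot": TCP orientation; "ft_force": force on the tool from outside, world axes, zero at the start; "moment": the same for the moment, N m; "finger_gap": opening from 0.0 (shut) to 1.0 (fully open).
Only numpy, scipy, OpenCV 4.12 (cv2) and the standard library are available. Lean on these libraries where they do the work, as an engineer would, in place of code of your own. Each camera call takes 0.05 s, during which the arm holds its last target.

## Working session

There is one attempt and no reset: what is moved stays moved. The work goes in short steps, Python scripts to look and compute and a shell command to move; the robot and the scene stay as the last step left them, time stands still between calls to the robot, and variables do not carry over. Pictures are saved under pics/ and viewed, and the job is handed in when it is done.

```bash
ls; mkdir -p pics
python3 - <<'E'
from rig import env, eyes
import cv2
for n in ["side","top","wrist"]:
    c=eyes.calibration(n); im=eyes.camera(n)
    cv2.imwrite(f"pics/{n}0.png",im[:,:,::-1]); print(n,c)
print(env.get_state())
E
```

```text
pics
side {'K': array([[461.17152371,   0.        , 322.19507063],
       [  0.        , 461.17152371, 247.28554578],
       [  0.        ,   0.        ,   1.        ]]), 'k1': -0.025093837764923122, 'rvec': array([ 2.23552213, -0.72757072,  0.33853193]), 'tvec': array([-421.34834847,  301.1709883 , 1038.83723773])}
top {'K': array([[456.83030961,   0.        , 319.84070092],
       [  0.        , 456.83030961, 239.57799805],
       [  0.        ,   0.        ,   1.        ]]), 'k1': -0.04990745668517607, 'rvec': array([ 2.159761  , -2.16554523,  0.16645943]), 'tvec': array([ -23.03355645,  575.13337322, 1188.72099038])}
wrist {'K': array([[415.43787502,   0.        , 313.02792125],
       [  0.        , 415.43787502, 238.09520058],
       [  0.        ,   0.        ,   1.        ]]), 'k1': -0.06433477188975743, 'rvec': array([-1.78301327,  2.31036778,  0.3776368 ]), 'tvec': array([624.38823127, -40.78324632, 381.66942305])}
{'time': 0.15, 'joint_pos': array([ 1.57259078e+00,  3.85411731e-01,  6.95949043e-03, -3.15540632e-04,
       -1.19401325e+00, -2.58594280e-01]), 'dq': array([-1.90403070e-04, -1.45963943e-03,  4.41147389e-03,  2.86978892e-03,
       -6.44831064e-05,  9.92116674e-04]), 'joint_torque': array([ 3.18376033e-04, -3.92679262e+01,  1.88581860e+01,  4.18859303e+00,
       -3.42818050e-03,  3.09110497e-07]), 'position': array([158.62888506, 604.09141544, 230.46681973]), 'eef_rot': array([-3.14144927e+00, -1.68866616e-03, -1.82771261e+00]), 'ft_force': array([-0.18835932,  1.57520735,  0.50134935]), 'moment': array([0.06076175, 0.04751656, 0.03776912]), 'finger_gap': 1.0023813543349365}
```

View pics/side0.png

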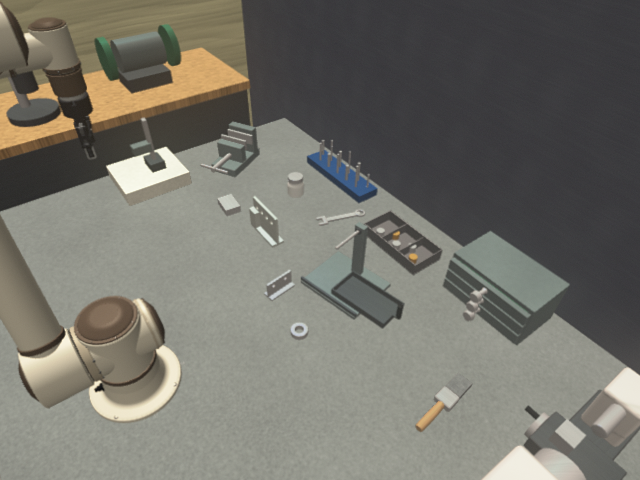

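View pics/top0.png

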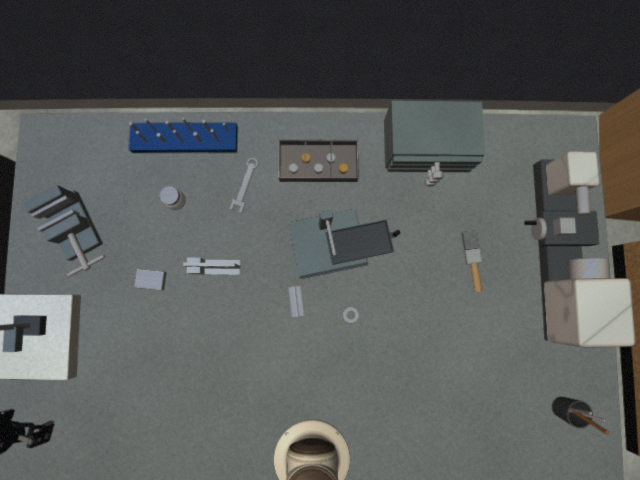

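View pics/wrist0.png

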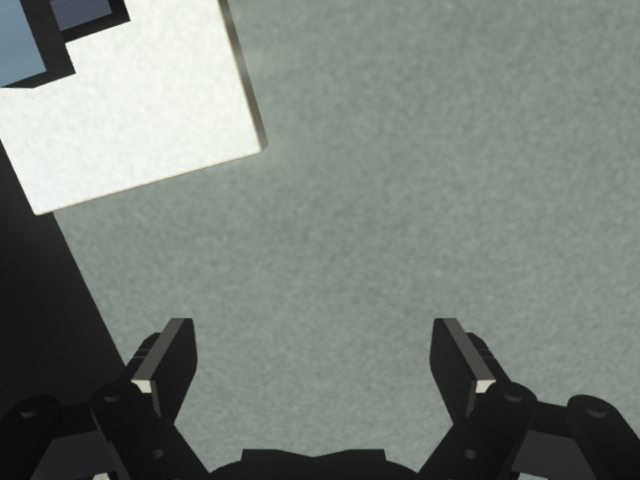

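The side view shows the bracket near (265,222), the stand near (350,280) with its tray out, and the tee, collar and other parts. In the top view the bracket is near (212,266), the pin at about (325,217)-(334,255), and the knob at (396,233). I'll enlarge these areas next.

```bash
cat > h.py <<'E'
import numpy as np, cv2
from scipy.spatial.transform import Rotation as Ro
def proj(c,P):
    P=np.atleast_2d(P).astype(float); R=cv2.Rodrigues(c['rvec'])[0]
    d=np.array([c['k1'],0,0,0,0.])
    return cv2.projectPoints(P,c['rvec'],c['tvec'],c['K'],d)[0][:,0]
def onz(c,uv,z):
    uv=np.atleast_2d(uv).astype(float); d=np.array([c['k1'],0,0,0,0.])
    n=cv2.undistortPoints(uv[:,None],c['K'],d)[:,0]
    R=cv2.Rodrigues(c['rvec'])[0]; o=-R.T@c['tvec']
    r=np.c_[n,np.ones(len(n))]@R
    z=np.broadcast_to(z,len(n))
    return o+r*((z-o[2])/r[:,2])[:,None]
def crop(im,u0,v0,w,h,s,fn):
    a=im[v0:v0+h,u0:u0+w]; a=cv2.resize(a,None,fx=s,fy=s,interpolation=cv2.INTER_CUBIC)
    cv2.imwrite(fn,a[:,:,::-1])
E
python3 - <<'E'
import cv2
from h import *
t=cv2.imread('pics/top0.png')[:,:,::-1]; s=cv2.imread('pics/side0.png')[:,:,::-1]
crop(t,275,195,130,95,6,'pics/t_stand.png')
crop(t,170,245,80,35,9,'pics/t_br.png')
crop(s,290,215,125,120,5,'pics/s_stand.png')
crop(s,240,190,55,60,9,'pics/s_br.png')
E
```

```text
(no output)
```

View pics/t_stand.png

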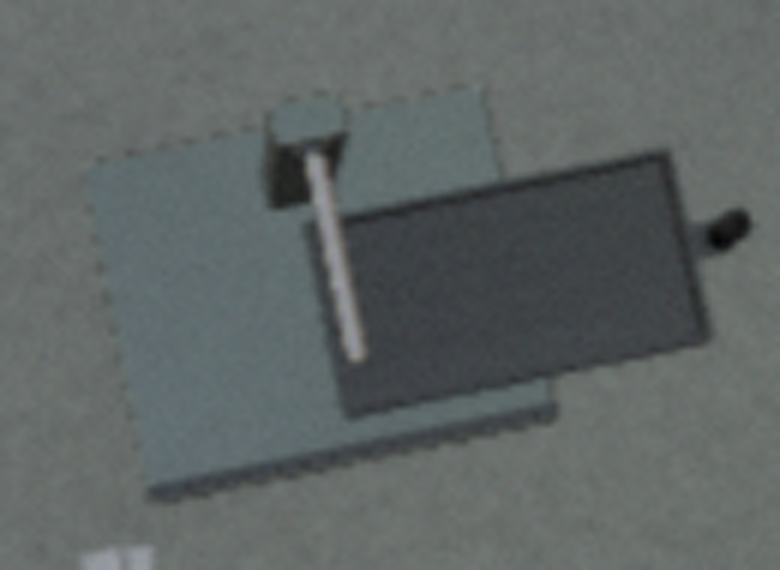

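View pics/t_br.png

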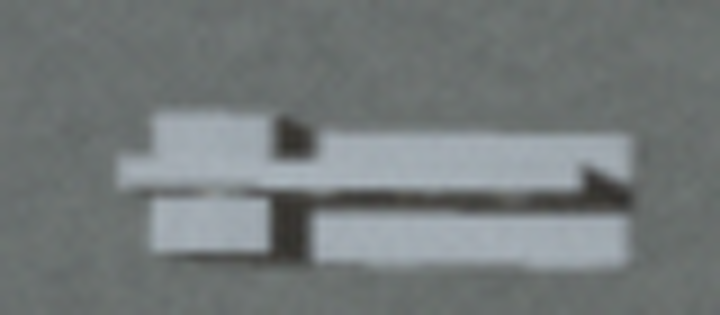

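View pics/s_stand.png

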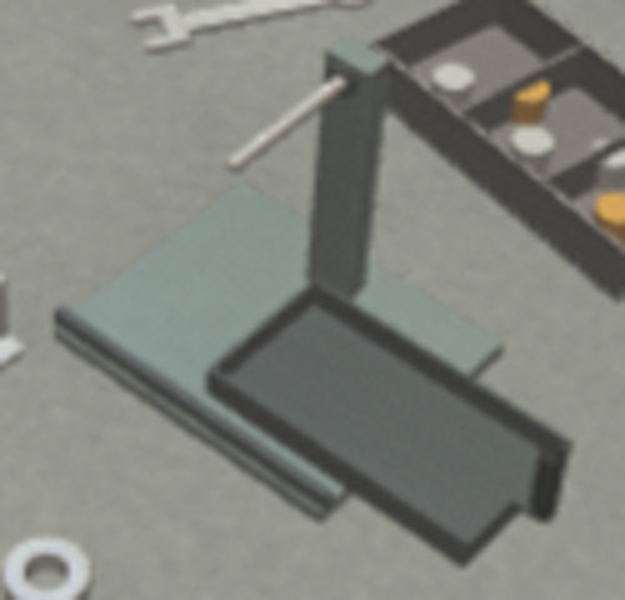

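View pics/s_br.png

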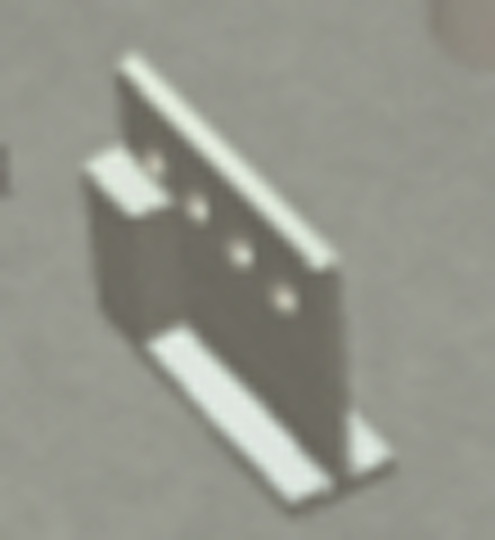

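```bash
cat > m1.py <<'E'
from rig import env, eyes
from h import *
from scipy.optimize import least_squares
T,S=eyes.calibration('top'),eyes.calibration('side')
# stand: p=[x,y,yaw,bx0 (front),by0]
A=np.array
def fr(p,P): 
    c,s=np.cos(p[2]),np.sin(p[2]); P=np.atleast_2d(P).astype(float)
    return np.c_[p[0]+c*P[:,0]-s*P[:,1],p[1]+s*P[:,0]+c*P[:,1],P[:,2]]
def st(q):
    f,g=q[3],q[4]
    return fr(q,[[-90,0,170],[f+160,g+190,12],[f+160,g,12],[f,g+190,12],[f,g,12]])
tu=A([[334.3,254.8],[290.3,222.5],[355.5,210],[300,276.2],[367.5,263]])
su=A([[336.2,248.2],[339,252],[390,285],[301.6,277],[np.nan]*2])
def res(q):
    P=st(q); r=np.r_[(proj(T,P)-tu).ravel(),(proj(S,P)-su).ravel()]; return r[np.isfinite(r)]
q=least_squares(res,[500,0,0.2,-120,-95],loss='soft_l1').x
print('stand',q.round(3)); print(res(q).round(1))
print('tip',fr(q,[-90,0,170]), onz(T,[334.3,254.8],170),onz(S,[336.2,248.2],170))
print('knob',onz(T,[398.3,231.7],72.5),onz(S,[401,305.4],72.5))
k=onz(T,[398.3,231.7],72.5)[0]; c,s=np.cos(q[2]),np.sin(q[2]); d=k[:2]-q[:2]; print('knob in stand',c*d[0]+s*d[1],-s*d[0]+c*d[1])
print('br top',onz(T,[[183.1,264.1],[234.7,264.1]],100),onz(S,[[254.4,196.7],[276.7,219.1]],100))
E
python3 m1.py
```

```text
stand [ 609.439  -40.186   12.746 -122.005  -95.899]
[ 0.1 -0.  -1.1 -1.4  1.2 -1.  -0.5  2.2  0.5  2.6 -0.1 -0.1  0.3 -1.6
  1.6 -0.8 -1.2  2.4]
tip [[520.89443602 -56.30878701 170.        ]] [[520.83984817 -56.10521947 170.        ]] [[520.85823203 -56.62757212 170.        ]]
knob [[ 591.16986215 -230.34690496   72.5       ]] [[ 591.69091549 -228.64362287   72.5       ]]
knob in stand -52.03912636873184 -183.81206187058086
br top [[504.76757107 322.7351538  100.        ]
 [504.6255029  192.19223828 100.        ]] [[506.21616333 319.81363394 100.        ]
 [504.51218698 192.88173032 100.        ]]
```

```bash
cat > go.py <<'E'
import sys
from rig import env
from h import *
def go(x,y,z,yaw):
    s=env.get_state(); R=Ro.from_euler('xyz',s['eef_rot']); Rt=Ro.from_euler('xyz',[np.pi,0,yaw])
    d=R.inv().apply(np.array([x,y,z])-s['position']); r=(R.inv()*Rt).as_rotvec()
    print('pos',s['position'].round(1),'rot',s['eef_rot'].round(3),'t',round(s['time'],2),'F',s['ft_force'].round(1),'gap',round(s['finger_gap'],3))
    print('shift',d.round(1),'rotv',r.round(3))
if __name__=='__main__': go(*map(float,sys.argv[1:]))
E
python3 go.py 598 -269 231 -2.96
```

```text
pos [158.6 604.1 230.5] rot [-3.141e+00 -2.000e-03 -1.828e+00] t 0.15 F [-0.2  1.6  0.5] gap 1.002
shift [ 732.8 -646.8    0.8] rotv [-1.000e-03 -1.000e-03  1.132e+00]
```

```bash
python3 -m crank '[1,733,-647,0,0,0,1.132,1,733,-647,0,0,0,1.132,1,733,-647,0,0,0,1.132,1,733,-647,0,0,0,1.132,1,733,-647,0,0,0,1.132,1,733,-647,0,0,0,1.132,1,733,-647,0,0,0,1.132,1,733,-647,0,0,0,1.132,1,733,-647,0,0,0,1.132,1,733,-647,0,0,0,1.132,1,733,-647,0,0,0,1.132,1,733,-647,0,0,0,1.132]' 40; python3 go.py 598 -269 231 -2.96
python3 - <<'E'
from rig import env,eyes
import cv2
cv2.imwrite('pics/w1.png',eyes.camera('wrist')[:,:,::-1])
E
```

```text
time: 1.65
position: [496.2, -67.6, 231.7]
eef_rot: [-3.14, -0.0, -2.96]
ft_force: [0.3, 1.1, -0.9]
finger_gap: 0.001
pos [496.2 -67.6 231.7] rot [-3.14 -0.   -2.96] t 1.65 F [ 0.3  1.1 -0.9] gap 0.001
shift [ -63.7 -216.5    1. ] rotv [-0.001 -0.     0.   ]
```

View pics/w1.png

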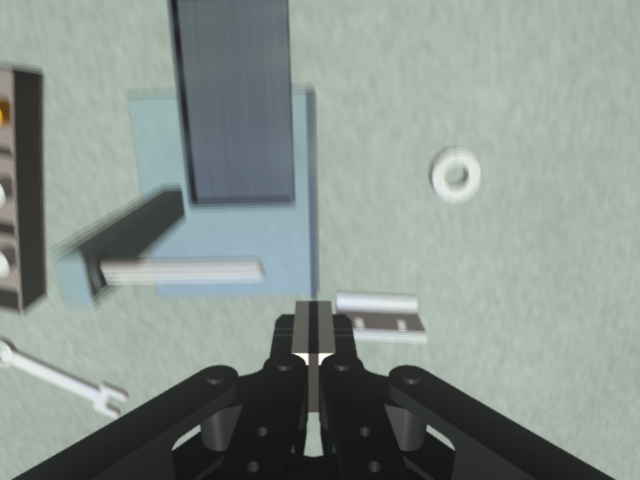

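The wrist view, slightly motion-blurred, shows the pin at about (100,273)-(262,270). That is nearly along the tool x, so the stand yaw of 0.18 is close. Next I'll go behind the knob.

```bash
python3 -m crank '[1,-64,-217,0,0,0,0,1,-64,-217,0,0,0,0,1,-64,-217,0,0,0,0,1,-64,-217,0,0,0,0,1,-64,-217,60,0,0,0,1,-64,-217,120,0,0,0]';  python3 - <<'E'
from rig import env,eyes
import cv2
from h import *
c=eyes.calibration('wrist')
im=eyes.camera('wrist')
cv2.imwrite('pics/w2.png',im[:,:,::-1])
t=eyes.camera('top'); crop(t,275,185,180,120,4,'pics/t2.png')
E
python3 go.py 598 -269 50 -2.96
```

```text
time: 2.45
position: [599.9, -276.5, 110.5]
eef_rot: [-3.137, 0.001, -2.967]
ft_force: [1.1, -0.4, -1.0]
finger_gap: 0.003
pos [ 594.3 -274.3  103.8] rot [ 3.137 -0.016 -2.967] t 2.55 F [-0.8 -0.7  0.2] gap -0.003
shift [-5.4  4.3 53.7] rotv [ 0.004 -0.016 -0.008]
```

View pics/w2.png

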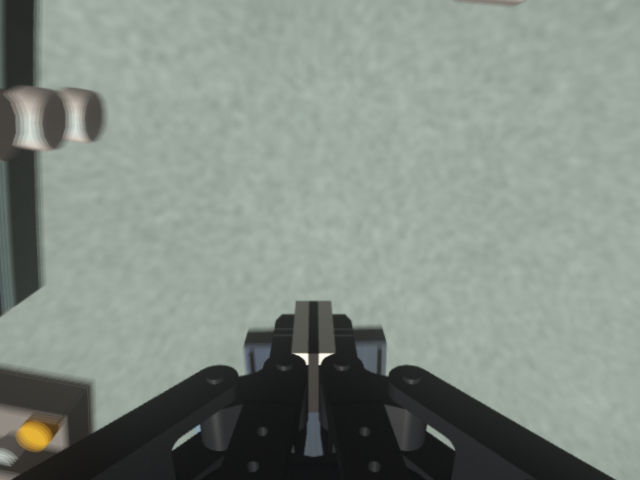

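View pics/t2.png

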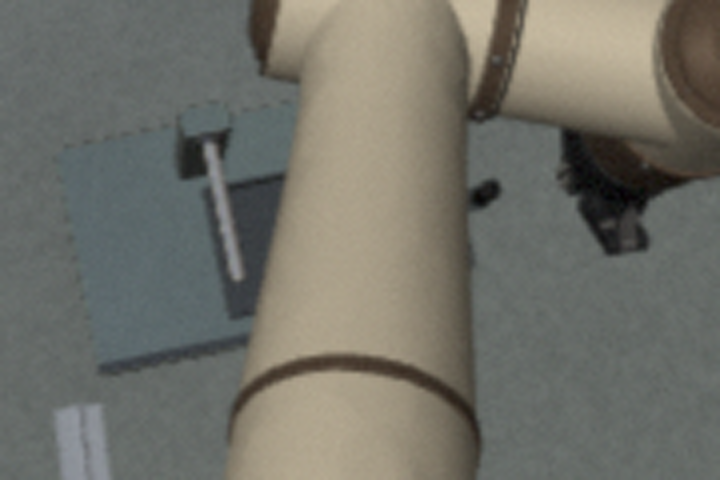

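```bash
python3 -m crank '[1,-5,4,53,0,-0.016,-0.008,1,-5,4,53,0,-0.016,-0.008,1,-5,4,53,0,-0.016,-0.008]';  python3 - <<'E'
from rig import env,eyes
import cv2
from h import *
s=eyes.camera('side'); crop(s,340,240,130,100,6,'pics/s3.png')
t=eyes.camera('top'); crop(t,375,205,90,65,8,'pics/t3.png')
E
python3 go.py 584 -192 50 -2.96
```

```text
time: 2.92
position: [599.9, -270.1, 54.1]
eef_rot: [3.141, 0.004, -2.958]
ft_force: [-0.1, -0.3, 0.3]
finger_gap: 0.003
pos [ 600.  -270.1   54.5] rot [ 3.141  0.006 -2.959] t 3.02 F [ 0.3 -0.5 -0.2] gap 0.0
shift [ 1.6 79.7  4.6] rotv [0.001 0.006 0.001]
```

View pics/s3.png

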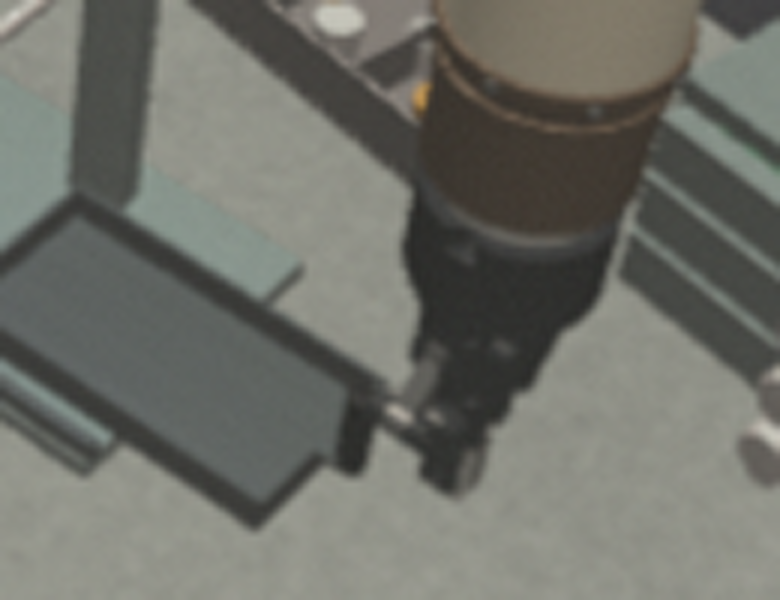

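View pics/t3.png

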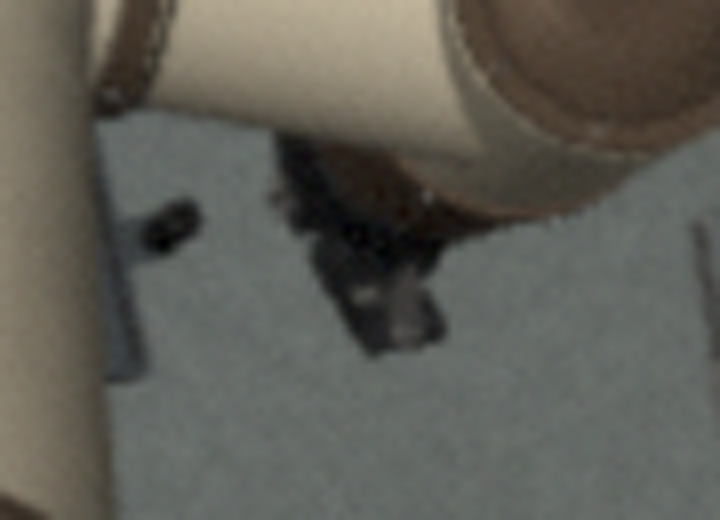

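Run:
```python
from rig import eyes
from h import *
T=eyes.calibration('top');S=eyes.calibration('side')
P=[[600,-270,54.3],[591,-230,62.5],[591,-230,72.5],[591,-230,33]]
print(((proj(T,P)-[375,205])*8).round(),((proj(S,P)-[340,240])*6).round())
```

```text
[[293. 196.]
 [180. 219.]
 [185. 214.]
 [163. 231.]] [[446. 477.]
 [364. 411.]
 [367. 395.]
 [354. 456.]]
```

```bash
python3 -m crank '[1,0,20,4,0,0,0,1,0,35,4,0,0,0,1,0,50,4,0,0,0,1,0,65,4,0,0,0,1,0,80,4,0,0,0,1,0,92,4,0,0,0,1,0,100,4,0,0,0]'; python3 -m crank '[1,0,3,0,0,0,0]';python3 go.py 584 -192 50 -2.96
```

```text
time: 3.9
position: [581.3, -170.8, 50.5]
eef_rot: [3.14, 0.005, -2.958]
ft_force: [-0.5, -2.2, 1.4]
finger_gap: 0.004
time: 4.03
position: [580.6, -167.4, 50.3]
eef_rot: [3.14, 0.005, -2.958]
ft_force: [0.4, -2.7, 1.1]
finger_gap: -0.002
pos [ 580.6 -167.4   50.3] rot [ 3.14   0.005 -2.958] t 4.03 F [ 0.4 -2.7  1.1] gap -0.002
shift [  1.2 -24.8   0.3] rotv [0.001 0.005 0.002]
```

```bash
for i in 1; do python3 -m crank '[1,0,2,0,0,0,0,1,0,4,0,0,0,0]'; python3 -m crank '[1,0,2,0,0,0,0]'; python3 -m crank '[1,0,2,0,0,0,0]'; done;  python3 go.py 584 -192 50 -2.96
```

```text
time: 4.28
position: [579.9, -163.6, 50.3]
eef_rot: [3.14, 0.005, -2.958]
ft_force: [0.5, -2.0, 0.5]
finger_gap: 0.002
time: 4.4
position: [579.5, -161.7, 50.2]
eef_rot: [3.14, 0.005, -2.959]
ft_force: [0.1, -3.7, 1.8]
finger_gap: -0.001
time: 4.53
position: [579.5, -161.5, 50.3]
eef_rot: [-3.141, 0.005, -2.958]
ft_force: [1.3, -13.2, -1.5]
finger_gap: 0.0
pos [ 579.5 -161.5   50.3] rot [-3.141  0.005 -2.958] t 4.53 F [  1.3 -13.2  -1.5] gap 0.0
shift [  1.1 -30.8   0.3] rotv [-0.001  0.005  0.002]
```

Contact force rose to 13 N with the TCP stopped, and the knob y comes out at about -98, so the tray is home. I'll back off and check it.

```bash
python3 -m crank '[1,0,-20,0,0,0,0,1,0,-20,-40,0,0,0,1,0,-20,-100,0,0,0,1,0,-20,-160,0,0,0,-1,0,-20,-185,0,0,0]';python3 go.py 505 257 215 -3.1416
```

```text
time: 5.15
position: [583.8, -182.0, 239.9]
eef_rot: [-3.139, 0.012, -2.958]
ft_force: [0.3, -0.1, -1.0]
finger_gap: 0.196
pos [ 583.8 -182.   239.9] rot [-3.139  0.012 -2.958] t 5.15 F [ 0.3 -0.1 -1. ] gap 0.196
shift [ -2.1 446.1  23.7] rotv [-0.002  0.012  0.183]
```

```bash
python3 -m crank '[-1,-2,446,5,0,0.012,0.183,-1,-2,446,5,0,0.012,0.183,-1,-2,446,5,0,0.012,0.183,-1,-2,446,5,0,0.012,0.183,-1,-2,446,5,0,0.012,0.183,-1,-2,446,10,0,0.012,0.183,-1,-2,446,20,0,0.012,0.183,-1,-2,446,24,0,0.012,0.183,-1,-2,446,24,0,0.012,0.183,-1,-2,446,24,0,0.012,0.183]';python3 go.py 505 257 215 -3.1416;python3 - <<'E'
from rig import env,eyes
import cv2,pickle
from h import *
c=eyes.calibration('wrist')
im=eyes.camera('wrist'); print(eyes.calibration('wrist')['tvec']-c['tvec'])
pickle.dump(c,open('w4.pkl','wb'))
cv2.imwrite('pics/w4.png',im[:,:,::-1])
t=eyes.camera('top'); crop(t,275,195,130,95,6,'pics/t4.png')
E
```

```text
time: 6.4
position: [505.3, 255.7, 214.9]
eef_rot: [-3.14, 0.0, 3.14]
ft_force: [0.3, 0.4, 0.0]
finger_gap: 1.001
pos [505.3 255.7 214.9] rot [-3.14  0.    3.14] t 6.4 F [0.3 0.4 0. ] gap 1.001
shift [ 0.3  1.3 -0.1] rotv [-0.002  0.    -0.001]
[ 0.05982059 -0.10785477 -0.09452832]
```

View pics/w4.png

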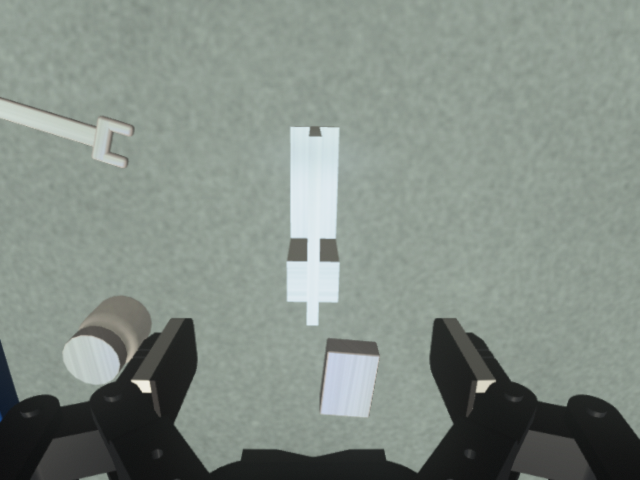

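View pics/t4.png

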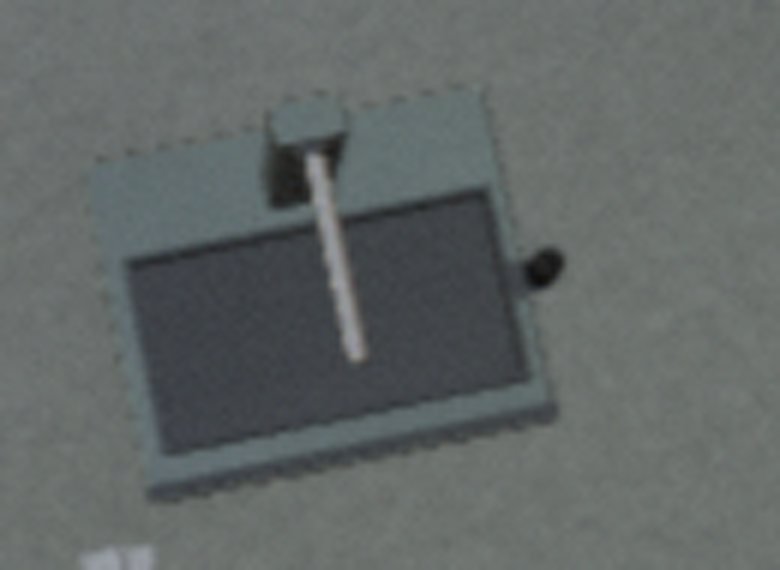

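Top view: the tray is home, with the knob at (545,268) in the crop. Wrist view: the web top strip runs from (316,136) to (313,325), and the block is at the lower end. I'll compute the bracket pose from that.

Run:
```python
import pickle,cv2
from h import *
c=pickle.load(open('w4.pkl','rb'))
im=cv2.imread('pics/w4.png')[:,:,::-1]
crop(im,270,115,90,220,2.7,'pics/w4c.png')
R=cv2.Rodrigues(c['rvec'])[0]; print('cam',-R.T@c['tvec'],R[2])
print(onz(c,[[316,136],[313,325],[307,325],[319,325]],100))
print(onz(c,[[291,127],[339,127]],8)); print(onz(c,[[288,301],[338,301],[288,262],[339,262]],64))
from rig import eyes
T=eyes.calibration('top')
print('jar',onz(T,[172,195],70))
t=cv2.imread('pics/t4.png')
```

```text
cam [505.52667157 173.50890813 358.72837587] [ 0.00137882  0.31929767 -0.94765347]
[[504.05055637 195.05956441 100.        ]
 [505.96471361 325.71895853 100.        ]
 [510.21994429 325.72028552 100.        ]
 [501.70965923 325.71953673 100.        ]]
[[524.05840974 195.43902546   8.        ]
 [484.6555343  195.45491478   8.        ]]
[[525.77051694 325.27303404  64.        ]
 [486.25533733 325.27317232  64.        ]
 [525.08519592 292.07693275  64.        ]
 [486.13225644 292.08291276  64.        ]]
jar [[690.43880881 367.18384042  70.        ]]
```

View pics/w4c.png

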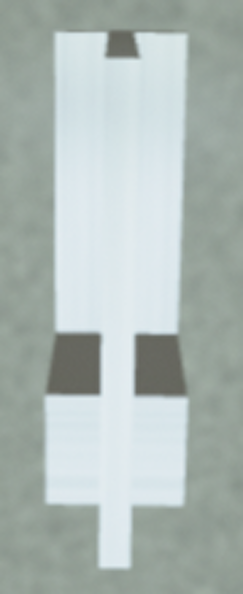

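```bash
python3 go.py 505.3 275.5 83 3.129
```

```text
pos [505.4 255.6 215.2] rot [-3.14e+00  1.00e-03  3.14e+00] t 6.5 F [-1.  -0.4  1.6] gap 1.0
shift [  0.2  20.1 132.2] rotv [-0.001  0.001  0.011]
```

```bash
python3 -m crank '[-1,0,20,50,0,0,0.011,-1,0,20,100,0,0,0.011,-1,0,20,132,0,0,0.011,-1,0,20,132,0,0,0.011,1,0,20,132,0,0,0.011,1,0,20,132,0,0,0.011,1,0,20,132,0,0,0.011,1,0,20,132,0,0,0.011,1,0,20,132,0,0,0.011,1,0,20,132,0,0,0.011]' 70;python3 go.py 505.3 275.5 83 3.129;python3 - <<'E'
from rig import env,eyes
import cv2
from h import *
cv2.imwrite('pics/w5.png',eyes.camera('wrist')[:,:,::-1])
s=eyes.camera('side'); crop(s,220,160,100,100,6,'pics/s5.png')
E
```

```text
time: 7.75
position: [505.8, 275.7, 84.0]
eef_rot: [-3.141, 0.001, 3.129]
ft_force: [-1.0, -0.3, 5.8]
finger_gap: 0.071
pos [505.8 275.7  84. ] rot [-3.141e+00  1.000e-03  3.129e+00] t 7.75 F [-1.  -0.3  5.8] gap 0.071
shift [ 0.5 -0.2  1. ] rotv [-0.001  0.001 -0.   ]
```

View pics/w5.png

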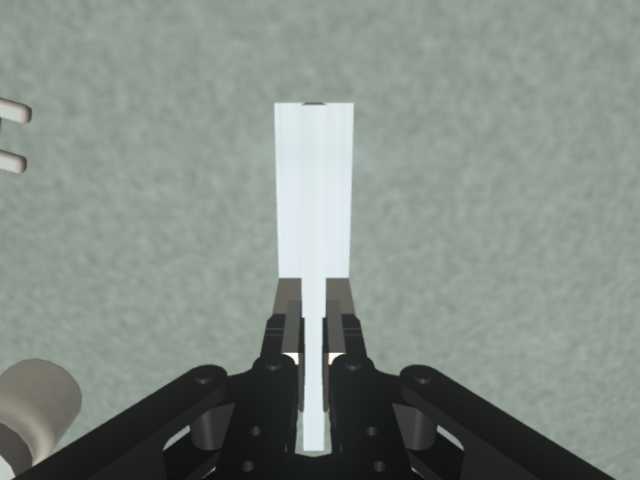

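View pics/s5.png

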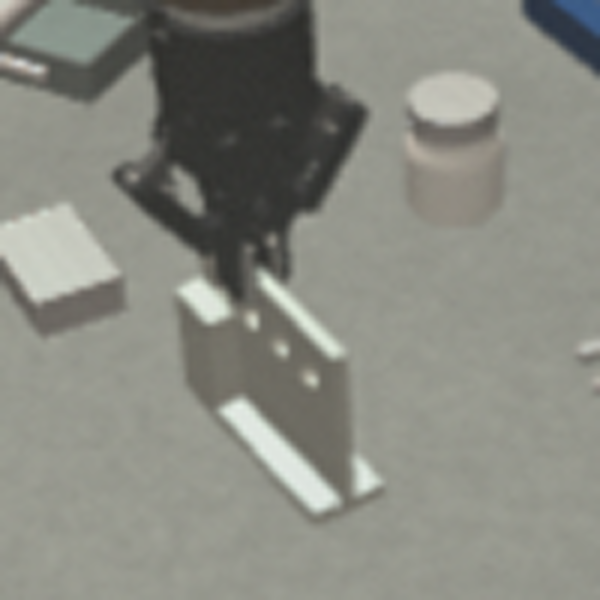

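Gripped: the fingers are on the web above hole2, and three holes are visible beside them. Now I'll measure the bracket in the gripper and compute the pin approach.

```bash
python3 - <<'E'
from rig import eyes,env
from h import *
c=eyes.calibration('wrist')
print(onz(c,[[275,103],[353,103]],8),onz(c,[[314,104],[314,450]],100))
E
python3 go.py 505.8 275.7 234 3.129
```

```text
[[524.71839137 195.15860121   8.        ]
 [485.22542375 195.61754556   8.        ]] [[504.93220261 194.84466684 100.        ]
 [506.36972399 326.05991893 100.        ]]
pos [505.8 275.7  84. ] rot [-3.141e+00  1.000e-03  3.129e+00] t 7.85 F [-2.3 -0.1  5.4] gap 0.075
shift [-2.0e-01 -1.0e-01 -1.5e+02] rotv [-0.001  0.001 -0.   ]
```

```bash
python3 -m crank '[1,0,0,-35,0,0,0,1,0,0,-80,0,0,0,1,0,0,-98,0,0,0,1,0,0,-98,0,0,0]';python3 go.py 462 -67.7 182 -2.96
```

```text
time: 8.35
position: [505.4, 275.9, 181.8]
eef_rot: [3.141, 0.001, 3.128]
ft_force: [0.8, -0.4, -5.5]
finger_gap: 0.076
pos [505.4 275.9 181.8] rot [3.141e+00 1.000e-03 3.128e+00] t 8.35 F [ 0.8 -0.4 -5.5] gap 0.076
shift [  38.9 -344.1   -0.4] rotv [ 0.     0.001 -0.195]
```

```bash
python3 -m crank '[1,20,-30,0,0,0,-0.05,1,39,-75,0,0,0,-0.1,1,39,-120,0,0,0,-0.15,1,39,-165,0,0,0,-0.195,1,39,-210,0,0,0,-0.195,1,39,-255,0,0,0,-0.195,1,39,-300,0,0,0,-0.195,1,39,-330,0,0,0,-0.195,1,39,-344,0,0,0,-0.195,1,39,-344,0,0,0,-0.195,1,39,-344,0,0,0,-0.195]';python3 go.py 462 -67.7 182 -2.96
python3 - <<'E'
from rig import env,eyes
import cv2,pickle
from h import *
c=eyes.calibration('wrist'); pickle.dump(c,open('w6.pkl','wb'))
cv2.imwrite('pics/w6.png',eyes.camera('wrist')[:,:,::-1])
s=eyes.camera('side'); cv2.imwrite('pics/side6.png',s[:,:,::-1]);crop(s,270,190,120,110,6,'pics/s6.png')
t=eyes.camera('top'); cv2.imwrite('pics/top6.png',t[:,:,::-1]);crop(t,275,195,110,90,7,'pics/t6.png')
E
```

```text
time: 9.72
position: [461.6, -67.0, 180.9]
eef_rot: [3.141, 0.0, -2.959]
ft_force: [0.2, 0.0, -4.4]
finger_gap: 0.072
pos [461.6 -67.  180.9] rot [ 3.141  0.    -2.959] t 9.72 F [ 0.2  0.  -4.4] gap 0.072
shift [-0.3 -0.7 -1.1] rotv [0.001 0.    0.001]
```

View pics/w6.png

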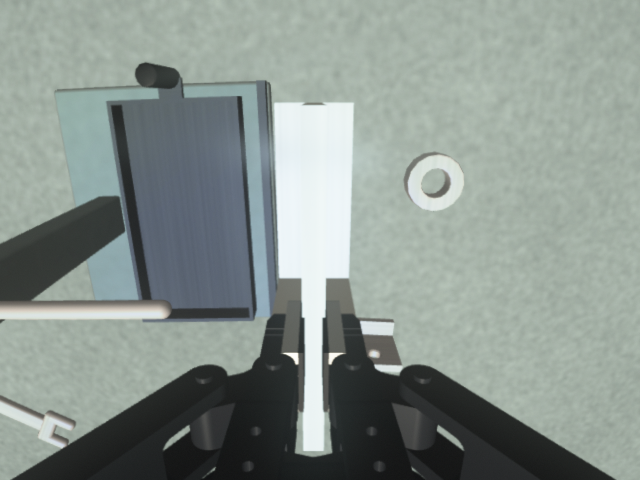

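View pics/s6.png

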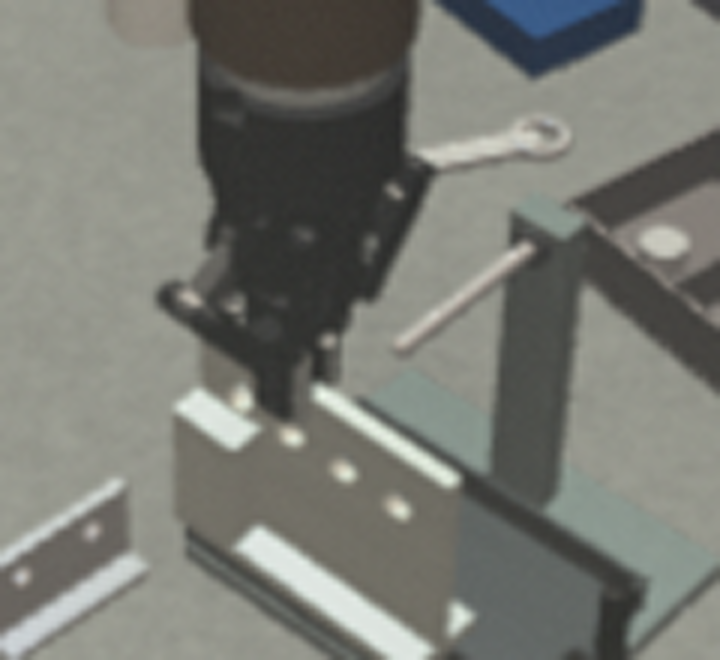

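View pics/t6.png

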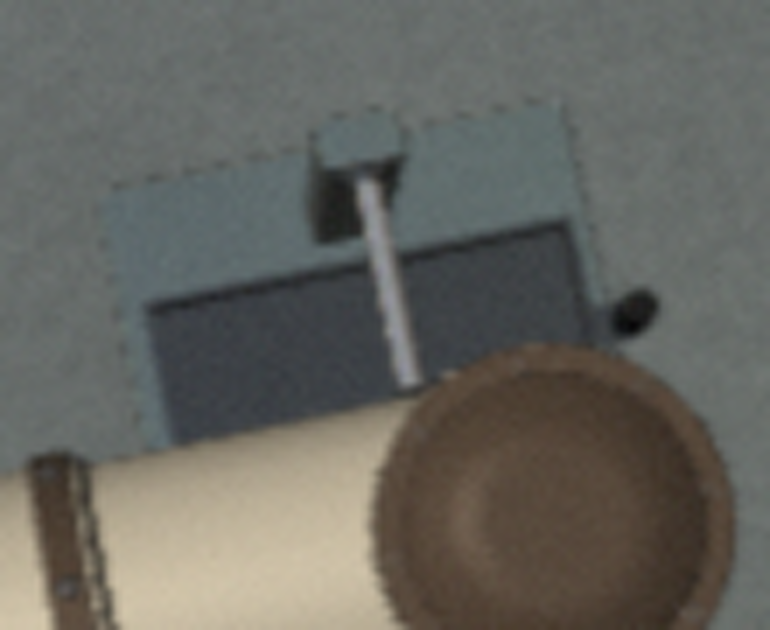

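The wrist view shows the pin from (0,310) to its tip at (172,309), with the bracket square in the jaws. In the side crop hole2 is at (290,435) and the pin tip at (402,345). I'll measure finer.

Run:
```python
import pickle,cv2
from h import *
im=cv2.imread('pics/w6.png')[:,:,::-1]
crop(im,0,290,200,40,4,'pics/w6c.png')
im=cv2.imread('pics/side6.png')[:,:,::-1]
crop(im,300,235,60,50,12,'pics/s6c.png')
```

```text
(no output)
```

View pics/w6c.png

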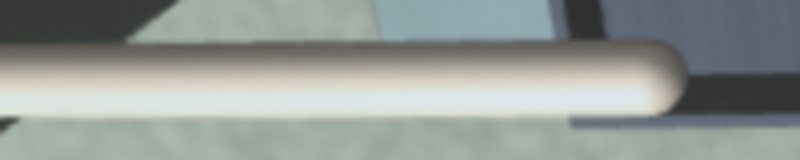

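View pics/s6c.png

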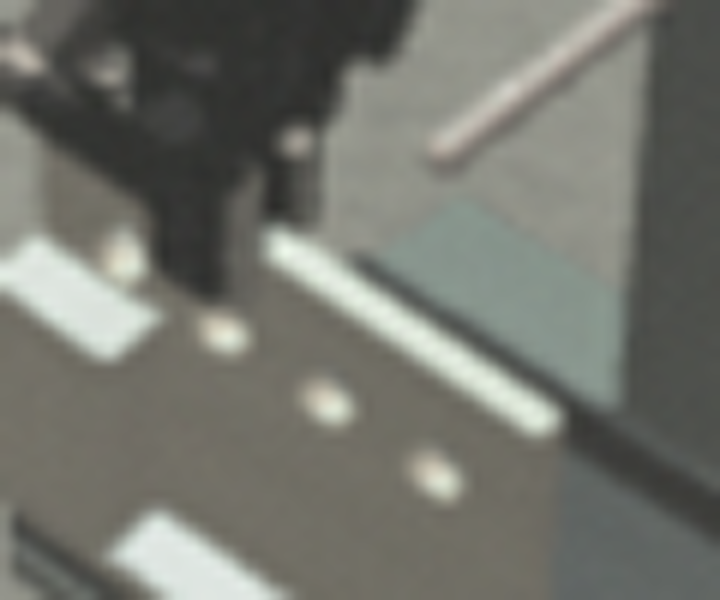

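Run:
```python
import pickle
from h import *
from rig import env,eyes
c=pickle.load(open('w6.pkl','rb')); S=eyes.calibration('side')
P=onz(c,[[0,309.7],[75,309.5],[150,309.3],[171.8,309.3]],170); print(P)
s=env.get_state(); R=Ro.from_euler('xyz',s['eef_rot']); t=s['position']
d=P[0]-P[2]; print('pin yaw',np.arctan2(d[1],d[0]), 'pos',t)
hole=t+R.apply([0,0.65,10]); print('hole',hole)
L=R.inv().apply(P-t); print('pin in tool',L)
print('side: hole pred (front face)',(proj(S,t+R.apply([[4,.65,10],[-4,.65,10]]))-[300,235])*12)
print('side: tip pred',(proj(S,P[3])-[300,235])*12)
for n,x in enumerate([-40,-12,16,44]):
    print(n,((proj(S,t+R.apply([[4,.65+x-16,10]]))-[300,235])*12).round())
```

```text
[[596.0076553  -39.11736556 170.        ]
 [561.89578039 -46.20978299 170.        ]
 [529.47778049 -52.76439506 170.        ]
 [520.26863109 -54.56716659 170.        ]]
pin yaw 0.20231983542396703 pos [461.89725381 -66.8141061  181.44335183]
hole [461.78930576 -66.16898731 171.44361838]
pin in tool [[-136.89858927    2.80804833   11.59959679]
 [-102.06556045    2.0458697    11.55982427]
 [ -68.99601745    1.50405568   11.52213783]
 [ -59.61256658    1.40838058   11.5114675 ]]
side: hole pred (front face) [[212.98490632 310.22373939]
 [240.89316904 289.54910185]]
side: tip pred [[425.87449746 153.86288519]]
0 [[426. 454.]]
1 [[318. 381.]]
2 [[213. 310.]]
3 [[111. 241.]]
```

Run:
```python
from h import *
from rig import env,eyes
S=eyes.calibration('side')
s=env.get_state(); R=Ro.from_euler('xyz',s['eef_rot']); t=s['position']
B=lambda x,y,z: t+R.apply([-y*-1*-1 if 0 else y,.65+x-16,10+74-z])
for p in [(-65,4,100),(-65,-4,100),(31,20,64),(65,20,64),(65,4,100),(31,20,8),(-65,20,8)]:
    print(p,((proj(S,B(*p))-[270,190])*6).round(), ((proj(S,B(*p))-[300,235])*12).round())
```

```text
(-65, 4, 100) [[446. 483.]] [[531. 426.]]
(-65, -4, 100) [[460. 472.]] [[559. 403.]]
(31, 20, 64) [[231. 445.]] [[101. 350.]]
(65, 20, 64) [[170. 403.]] [[-20. 266.]]
(65, 4, 100) [[197. 317.]] [[34. 95.]]
(31, 20, 8) [[231. 541.]] [[102. 543.]]
(-65, 20, 8) [[407. 667.]] [[454. 794.]]
```

Run:
```python
from h import *
from rig import env,eyes
S=eyes.calibration('side');T=eyes.calibration('top')
P=np.array([520.5,-55.5,170]); u=np.array([np.cos(.19),np.sin(.19),0]); v=np.array([-u[1],u[0],0])
for C in (S,T):
    J=[(proj(C,P+10*e)-proj(C,P))[0]/10 for e in (u,v,np.array([0,0,1.]))]; print(np.round(J,3))
# pin centerline in t6 crop: (370,185)->(409,385); t_stand (315,155)->(356,357)
for a in ([[370,185],[408,385]],):
    Q=onz(T,np.array(a)/7+[275,195],170); d=Q[0]-Q[1]; print(Q,np.arctan2(d[1],d[0]),np.linalg.norm(d))
Q=onz(T,np.array([[315,155],[356,358]])/6+[275,195],170); d=Q[0]-Q[1]; print(Q,np.arctan2(d[1],d[0]),np.linalg.norm(d))
# side pin: s6 crop/6+(270,190)
Q=onz(S,np.array([[530,250],[400,347]])/6+[270,190],170); d=Q[0]-Q[1]; print(Q,np.arctan2(d[1],d[0]),np.linalg.norm(d))
```

```text
[[ 0.271 -0.203]
 [-0.307 -0.194]
 [ 0.016 -0.301]]
[[-0.082 -0.409]
 [-0.411  0.08 ]
 [ 0.022 -0.042]]
[[601.62618267 -41.23440639 170.        ]
 [532.36746591 -53.77291105 170.        ]] 0.1790988107670258 70.38454337114973
[[603.08147254 -40.38263113 170.        ]
 [521.15935163 -56.18746456 170.        ]] 0.19058360923509166 83.43276726511768
[[603.86724324 -40.95323332 170.        ]
 [522.57998606 -56.25921737 170.        ]] 0.18611583884331115 82.71572599367144
```

```bash
python3 go.py 500.8 -59 180 -2.9516
```

```text
pos [461.9 -66.8 181.4] rot [ 3.141e+00  1.000e-03 -2.958e+00] t 9.88 F [-0.2  0.8 -4.4] gap 0.072
shift [-39.7   0.6   1.5] rotv [ 0.     0.001 -0.007]
```

```bash
python3 -m crank '[1,-10,0.6,1.5,0,0,-0.007,1,-25,0.6,1.5,0,0,-0.007,1,-36,0.6,1.5,0,0,-0.007,1,-39.7,0.6,1.5,0,0,-0.007,1,-39.7,0.6,1.5,0,0,-0.007]';python3 go.py 500.8 -59 180 -2.9516
python3 - <<'E'
from rig import env,eyes
import cv2,pickle
from h import *
c=eyes.calibration('wrist'); pickle.dump(c,open('w7.pkl','wb'))
im=eyes.camera('wrist'); cv2.imwrite('pics/w7.png',im[:,:,::-1]); crop(im,100,280,240,60,3.3,'pics/w7c.png')
s=eyes.camera('side'); cv2.imwrite('pics/side7.png',s[:,:,::-1]);crop(s,310,215,60,50,12,'pics/s7c.png')
st=env.get_state(); S=eyes.calibration('side'); R=Ro.from_euler('xyz',st['eef_rot']); t=st['position']
P=onz(c,[[171,309.5]],170); 
B=lambda x,y,z: t+R.apply([y,.65+x-16,10+74-z])
for p in [(-65,4,100),(-65,-4,100),(31,20,64),(16,4,74),(-12,4,74),(-40,4,74)]:
    print(p,((proj(S,B(*p))-[310,215])*12).round())
E
```

```text
time: 10.5
position: [500.9, -59.0, 179.7]
eef_rot: [3.141, 0.0, -2.952]
ft_force: [-1.0, -0.5, -5.1]
finger_gap: 0.072
pos [500.9 -59.  179.7] rot [ 3.141  0.    -2.952] t 10.5 F [-1.  -0.5 -5.1] gap 0.072
shift [ 0.1  0.  -0.3] rotv [ 0.  0. -0.]
(-65, 4, 100) [[546. 561.]]
(-65, -4, 100) [[573. 540.]]
(31, 20, 64) [[116. 495.]]
(16, 4, 74) [[226. 455.]]
(-12, 4, 74) [[331. 523.]]
(-40, 4, 74) [[439. 593.]]
```

View pics/w7c.png

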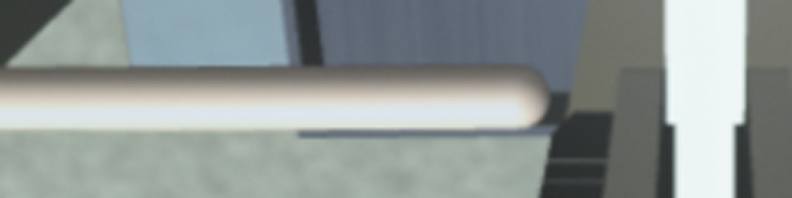

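View pics/s7c.png

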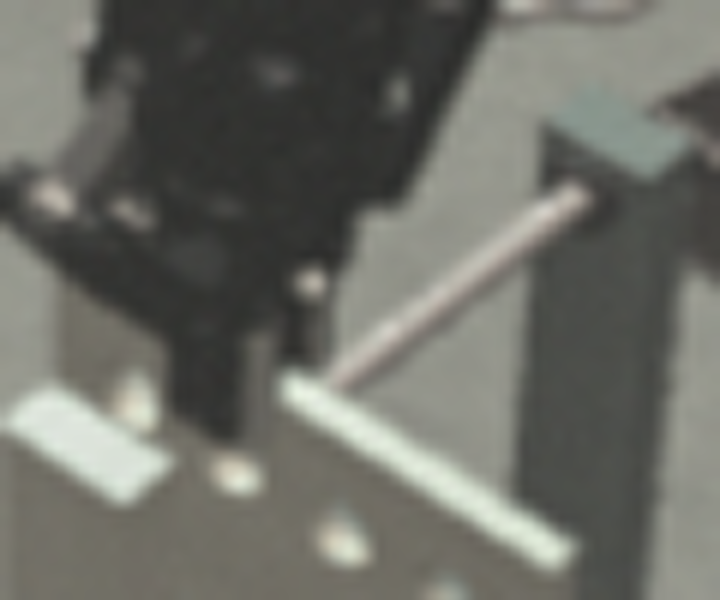

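Run:
```python
import pickle
from h import *
from rig import env
c=pickle.load(open('w7.pkl','rb'))
P=onz(c,[[100,280+98.5/3.3],[160,280+98/3.3],[245,280+97/3.3],[266,280+97/3.3]],170)
s=env.get_state(); R=Ro.from_euler('xyz',s['eef_rot'])
print(P,R.inv().apply(P-s['position']))
```

```text
[[589.52978886 -40.31272361 170.        ]
 [564.06106412 -45.6345164  170.        ]
 [528.94457024 -52.84270775 170.        ]
 [520.36565611 -54.53870322 170.        ]] [[-91.07920413   1.65503764   9.85198709]
 [-65.06380919   1.23486385   9.84205221]
 [-29.21800661   0.78273907   9.8284288 ]
 [-20.47318072   0.73607495   9.82513817]]
```

```bash
python3 -m crank '[1,-8,0,0,0,0,0,1,-14,0,0,0,0,0,1,-18,0,0,0,0,0]';python3 -m crank '[1,-4,0,0,0,0,0,1,-8,0,0,0,0,0]'; python3 -m crank '[1,-4,0,0,0,0,0,1,-8,0,0,0,0,0]'; python3 go.py 500.8 -59 180 -2.9516
python3 - <<'E'
from rig import env,eyes
from h import *
s=eyes.camera('side');crop(s,310,205,70,60,11,'pics/s8c.png')
im=eyes.camera('wrist'); crop(im,160,260,200,80,4,'pics/w8c.png')
E
```

```text
time: 10.98
position: [518.6, -55.6, 179.8]
eef_rot: [3.141, 0.001, -2.952]
ft_force: [-0.1, 0.4, -4.4]
finger_gap: 0.068
time: 11.22
position: [526.8, -54.1, 179.8]
eef_rot: [3.141, 0.0, -2.952]
ft_force: [0.4, -0.6, -4.6]
finger_gap: 0.069
time: 11.48
position: [534.9, -52.5, 179.8]
eef_rot: [3.141, 0.0, -2.952]
ft_force: [-0.2, -0.5, -3.9]
finger_gap: 0.072
pos [534.9 -52.5 179.8] rot [ 3.141  0.    -2.952] t 11.47 F [-0.2 -0.5 -3.9] gap 0.072
shift [34.7  0.  -0.2] rotv [ 0.001  0.    -0.   ]
```

View pics/s8c.png

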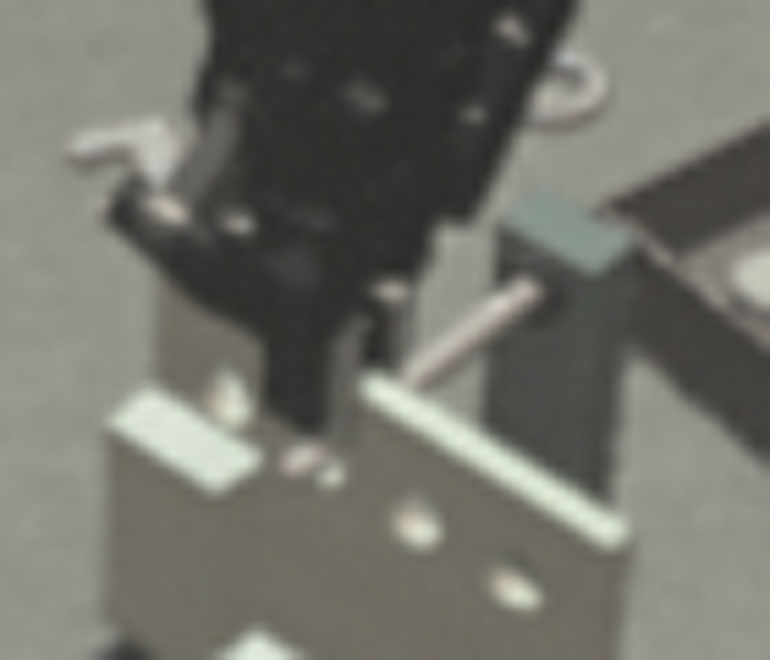

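View pics/w8c.png

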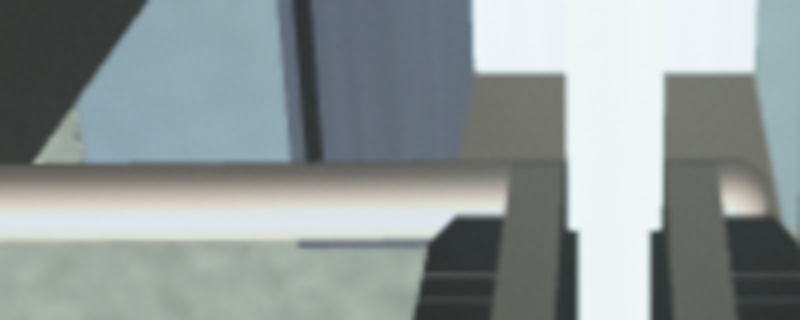

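The pin is through hole2: the tip shows on the near side at about (740,190) in the wrist crop, and forces are unchanged. I'll slide on 28 mm, then lower.

```bash
python3 -m crank '[1,-8,0,0,0,0,0,1,-16,0,0,0,0,0,1,-24,0,0,0,0,0,1,-28,0,0,0,0,0,1,-28,0,0,0,0,0]'; python3 -m crank '[1,0,0,1,0,0,0,1,0,0,2,0,0,0]';python3 -m crank '[1,0,0,1,0,0,0]'; python3 -m crank '[1,0,0,1,0,0,0]'
```

```text
time: 12.2
position: [562.8, -47.1, 179.6]
eef_rot: [3.141, 0.0, -2.952]
ft_force: [0.2, 1.3, -4.8]
finger_gap: 0.07
time: 12.45
position: [562.6, -47.1, 177.5]
eef_rot: [3.141, 0.0, -2.952]
ft_force: [0.3, 0.6, -4.5]
finger_gap: 0.075
time: 12.58
position: [562.4, -47.1, 176.4]
eef_rot: [3.141, 0.0, -2.952]
ft_force: [-0.1, -0.2, -4.3]
finger_gap: 0.074
time: 12.7
position: [562.5, -47.2, 176.2]
eef_rot: [3.141, 0.001, -2.951]
ft_force: [-1.4, 1.1, 1.4]
finger_gap: 0.073
```

```bash
python3 -m crank '[0.6,0,0,0,0,0,0,0.4,0,0,0,0,0,0,0.2,0,0,0,0,0,0,0.2,0,0,0,0,0,0]'; python3 go.py 562 -47 240 -2.9516
python3 - <<'E'
from rig import env,eyes
from h import *
s=eyes.camera('side');crop(s,310,195,90,80,8,'pics/s9c.png')
im=eyes.camera('wrist'); cv2.imwrite('pics/w9.png',im[:,:,::-1])
E
```

```text
time: 13.2
position: [562.7, -47.2, 176.5]
eef_rot: [3.142, 0.001, -2.951]
ft_force: [-0.7, -0.5, -0.5]
finger_gap: 0.398
pos [562.7 -47.2 176.5] rot [ 3.142e+00  1.000e-03 -2.951e+00] t 13.2 F [-0.7 -0.5 -0.5] gap 0.398
shift [  0.5   0.3 -63.5] rotv [0.    0.001 0.   ]
```

View pics/s9c.png

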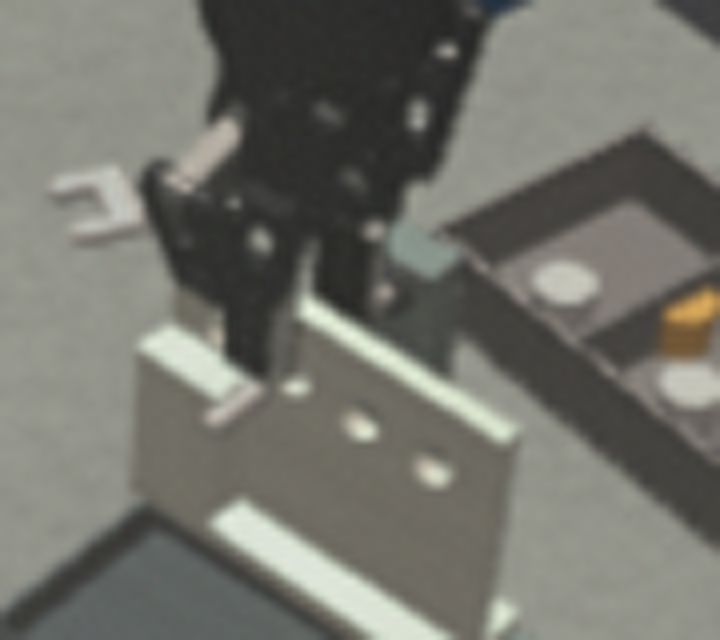

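View pics/w9.png

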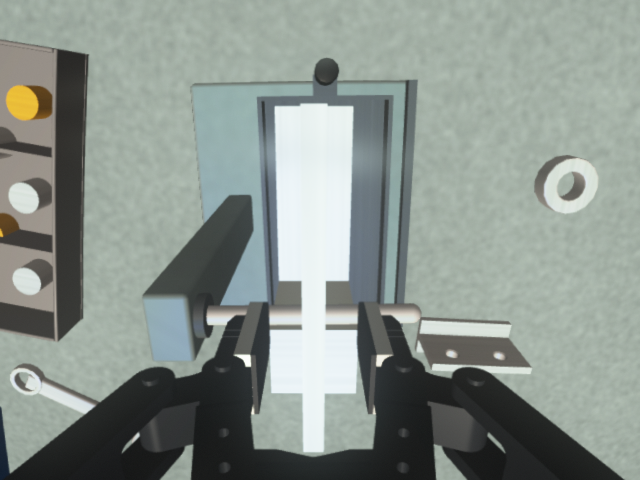

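The fingers are open and clear of the web, and the bracket hangs on the pin at hole2. I'll withdraw straight up.

```bash
python3 -m crank '[0.2,0,0,-15,0,0,0,0.2,0,0,-50,0,0,0,0.2,0,0,-100,0,0,0,0.2,0,0,-130,0,0,0,0.2,70,100,-130,0,0,0,0.2,130,180,-130,0,0,0,0.2,130,230,-130,0,0,0,0.2,130,230,-130,0,0,0,0.2,130,230,-130,0,0,0,0.2,130,230,-130,0,0,0]'
python3 - <<'E'
from rig import env,eyes
from h import *
s=eyes.camera('side');cv2.imwrite('pics/side10.png',s[:,:,::-1]);crop(s,290,195,110,100,6,'pics/s10c.png')
im=eyes.camera('top'); cv2.imwrite('pics/top10.png',im[:,:,::-1])
E
```

```text
time: 14.55
position: [390.9, 154.9, 307.5]
eef_rot: [3.14, 0.003, -2.948]
ft_force: [0.4, -0.1, -0.3]
finger_gap: 0.399
```

View pics/s10c.png

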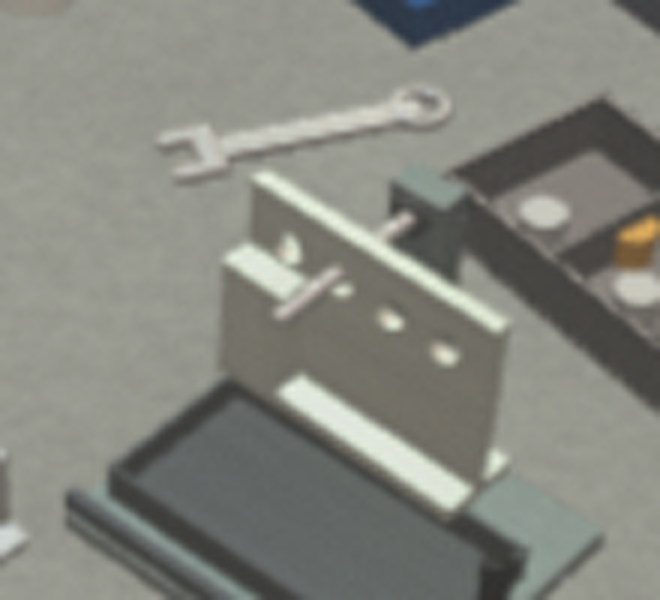

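View pics/top10.png

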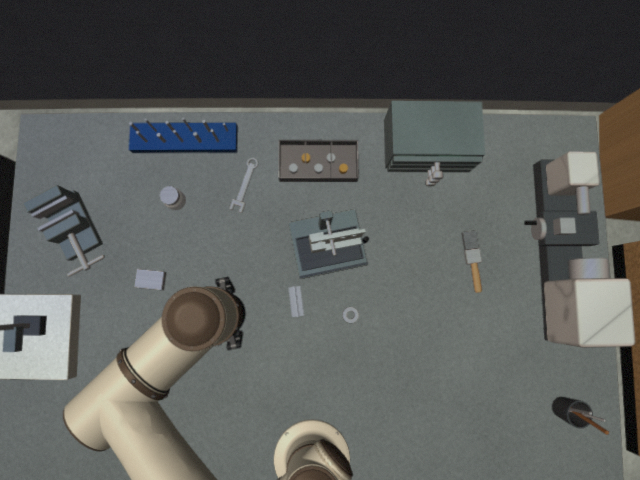

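The bracket hangs from hole2, with the block at its left end. The arm is clear and the other items haven't moved. Next is a numerical level check against the picture.

Run:
```python
from rig import env,eyes
from h import *
S=eyes.calibration('side')
y=.19;u=np.array([np.cos(y),np.sin(y),0]);v=np.array([-u[1],u[0],0]);zz=np.array([0,0,1.])
tip=np.array([520.6,-55.2,166.5]); h=tip+42*u
pts=[(65,4,100),(-65,4,100),(-65,-20,8),(31,20,64)]
for t in (-3,0,3):
    a=np.radians(t); X=v*np.cos(a)+zz*np.sin(a); Z=-v*np.sin(a)+zz*np.cos(a)
    print(t,[((proj(S,h+(p[0]-16)*X+(p[2]-74)*Z-p[1]*u)[0]-[290,195])*6).round() for p in pts])
print(env.get_state()['time'])
```

```text
-3 [array([246., 180.]), array([493., 316.]), array([517., 453.]), array([282., 300.])]
0 [array([249., 177.]), array([495., 326.]), array([510., 456.]), array([281., 298.])]
3 [array([251., 174.]), array([497., 335.]), array([502., 458.]), array([280., 296.])]
14.65
```

```bash
python3 -m crank '[0.2,0,0,0,0,0,0,0.2,0,0,0,0,0,0,0.2,0,0,0,0,0,0,0.2,0,0,0,0,0,0,0.2,0,0,0,0,0,0,0.2,0,0,0,0,0,0,0.2,0,0,0,0,0,0,0.2,0,0,0,0,0,0]'
python3 - <<'E'
from rig import env,eyes
from h import *
a=cv2.imread('pics/side10.png')[:,:,::-1].astype(int); s=eyes.camera('side')
d=np.abs(a-s)[195:330,290:420]; print('max diff near stand',d.max(),d.mean())
b=cv2.imread('pics/side0.png')[:,:,::-1].astype(int)
crop(s,290,195,110,100,6,'pics/s11c.png')
E
```

```text
time: 15.65
position: [391.6, 153.9, 306.9]
eef_rot: [3.141, 0.002, -2.951]
ft_force: [-0.8, 0.7, 0.6]
finger_gap: 0.402
max diff near stand 6 0.8348717948717949
```

View pics/s11c.png

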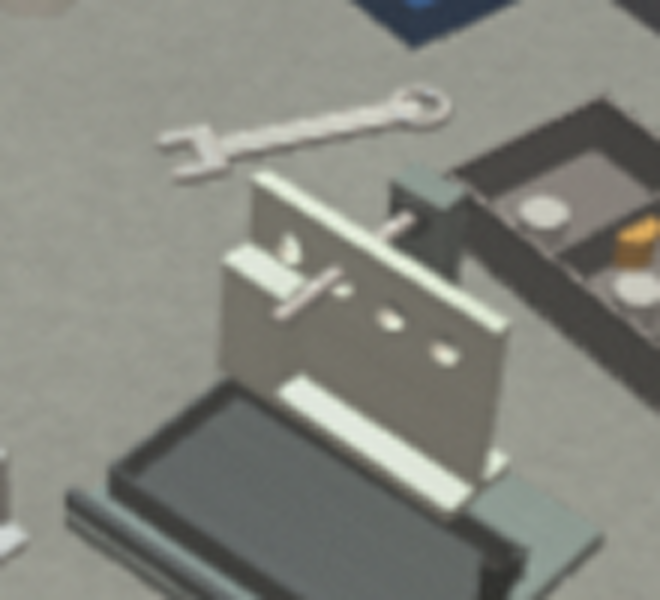

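It is at rest and level, so I'm handing in.

```bash
python3 -c "
from rig import env
print(env.sign_off())"
```

```text
the job is handed in; nothing more can be done
None
```

The job is done and handed in at about 16 s of the 64 s allowed. The tray is fully home, and the bracket hangs level on the pin by hole2 and has been released.

- **Tray:** I pushed it by the knob with shut fingers until it met the end stop. The force rose to 13 N with the tool stopped, which puts the knob at about y = -98 mm. The top view confirmed it.
- **Bracket:** I chose hole2 because the computed centre of mass is at x ≈ 15 mm and hole2 is at x = 16 mm. I gripped the web above it and slid the pin in without side force. I then lowered it until the pin took the weight, opened the fingers part way and withdrew upward.
- **Last checks:** The web edge in the side view matches a level bracket to within about 1 degree. Two side pictures 1 s apart show no motion, the arm is clear, and the other items look unmoved in the top view.
- **Disagreement:** Before insertion, the side camera put the bracket 2–3 mm lower relative to the pin than the arm and wrist-camera readings did. I followed the arm and wrist readings. The pin entered cleanly, and contact came within 0.3 mm of the expected height.

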